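Load the label unwinder and hold its cap down

TASK

Put the tall roll of labels over the upright spindle of the label unwinder so that it stands on the platter, and let go of it. Then take the black hold-down cap, set its flat underside on the spindle's tip a little off centre and slide it across, the tip hidden below it, until it drops on and lies flat on the roll, and press it until the sprung platter is all the way down. Finish while still holding the cap pressed down like that; leave the other things on the desk where they are.

Things in the scene. Friction and masses are not known exactly. Their poses are not given: they have to be found in the camera images.
- unwinder: label unwinder, fixed: grey round foot 124 mm in diameter, 34 mm high, with a tongue along its +x to 120 mm from the axis carrying two guide posts, 60 mm high. Origin on the spindle axis at desk level, z up. Steel spindle in the middle: 22 mm in diameter up to 83 mm above the desk, bevelled to 86 mm, then a locating tip 12 mm in diameter, its end at 107 mm with a 1.5 mm chamfer
- spindle_tip (a point): centre of the top of the spindle's tip, on the spindle's axis, 107 mm above the desk; z up
- platter_top (a point): centre of the top face of the platter, an aluminium disc 84 mm in diameter and 4 mm thick round the spindle; 45 mm above the desk while the platter is up. z up. It carries the roll
- platter (a joint): how far the sprung platter is pushed down, in m: 0 up, 0.006 at its lower stop. It starts at 0 and stays up under the weight of roll and cap; it takes about 6 to 9 N on the cap to push it to the stop and it springs up again when let go
- roll: the tall roll of labels: white paper on a brown core, 60 mm in diameter, 50 mm high, hole 25 mm in diameter right through, 0.08 to 0.17 kg. Stands upright. Origin at the centre of its underside, z up. On the platter its top is 95 mm above the desk and the spindle's tip stands 12 mm out of it
- cap: black hold-down cap, knob up, 0.05 to 0.1 kg: round flange 56 mm in diameter, 8 mm thick, and on it a round knob 30 mm in diameter up to 44 mm above the underside. In the middle of the underside is a blind socket 14.5 mm in diameter, 24 mm deep, for the spindle tip. Origin at the centre of the underside, z up. Set 6 to 15 mm off centre it rests on the tip without dropping on
- short_roll: a spare roll like the tall one but only 28 mm high; not to be used. Origin at the centre of its underside
- tape: roll of packing tape with a wide hole, 104 mm in diameter, 48 mm high, bystander. Origin at the centre of its underside
- stapler: stapler, 130 x 34 x 44 mm, long along its x, bystander. Origin at the centre of its underside
- pen_cup: empty grey cup, 72 mm in diameter, 85 mm high, bystander. Origin at the centre of its underside
- stamp: wooden hand stamp, 50 x 26 mm, 55 mm high, bystander. Origin at the centre of its underside
- clip_box: little box of paper clips, 62 x 47 x 34 mm, bystander. Origin at the centre of its underside
There are look-alikes about, which are no part of the job. Leave any red look-alike of the roll alone. There is more than one size of the cap; the job needs the larger.

How it is judged:
By the outcome, as a careful person would: the job done as asked, in the order asked, and still so for the second after the job is handed in, while the arm keeps its last pose, push and grip.
It also fails if it takes over 64 s, if anything falls off the work surface, if the arm or the gripper's body presses on something with over 40 N, if the wrist force passes 120 N, or if a joint passes its speed limit or range.

ROBOT

A 6-joint arm with a two-finger parallel gripper is mounted at the origin on the work surface. World frame = base frame: x ahead of the robot, y to its left, z up, the work surface at z = 0. Lengths are in mm, angles in rad, forces in N, time in s.
With the tool pointing down it reaches from about 275 to 1000 mm from the base axis. Payload 8.4 kg.
Tool frame: the origin (TCP) lies at the very end of the fingers, on their centre line; the grasp point (between the pads) lies 19 mm behind it; y points along the fingers, x is the direction in which the jaws open and shut, and the axes are right-handed (so a half turn about y gives the same grasp; the last joint's range is limited). The gripper opens to 85 mm and grips with 20 to 120 N. Pads are 22 mm wide; open, the fingers measure 114 mm over their backs; the gripper's body (76 mm by 85 mm) begins 54 mm behind the grasp point. The pads swing forward as they close: fully open they stand 13 mm farther back than shut.
Start: joints at [-1.21, 0.353, 1.633, -0, 1.155, -0.002], TCP at [221.807, -584.32, 231.281] pointing down, gripper open.
Joint ranges: [-2.63, 2.63], [-0.92, 2.1], [0.06, 2.66], [-1.3, 4.44], [0, 2.69], [-3.02, 3.02]. Speed limits (rad/s): [2.22, 2.22, 2.79, 3.14, 3.14, 3.14].

INTERFACE

Orientations are given as [roll, pitch, yaw] about the fixed x, y, z axes, in that order (R = Rz(yaw) Ry(pitch) Rx(roll)).
In Python, from rig import r gives the robot as it stands.
- The arm moves only by the tool servo_tool, never from a script. Its argument "motion" is a list of rows, each a list of 7 numbers: the opening, from -1 (shut) to 1 (fully open), then the shift along the tool's x, y, z in m, then the turn, a rotation vector about the tool's x, y, z in units of 10 degrees (1.0 is 10 degrees). A call has 1 to 12 rows; each row is the pose to reach, as a shift and turn from the pose commanded when the call began, along the tool's axes at that moment; what a row does not reach only later rows make up. A row lasts 1/8 s, in which the tool goes at most 62.5 mm and 10.7 degrees, less where a joint would pass 70% of its speed; a pose out of reach is approached as far as the arm can. A call with a gripper value outside its range is refused whole. The fingers move at their own pace and stop on an object; "grip_force" is the grip in N (left out, the last holds). Time passes only in rows, so rows that repeat a pose let the fingers close. It gives the time, the measured TCP pose, the force and the opening at its end, in the units of the state.
- r.sense(): the state, without advancing time (a new reading comes with each control period).
- r.grab_frame(name): name is "side" or "top" or "wrist"; returns the picture (480x640x3 uint8, red, green, blue); there is no depth.
- r.calibration(name): a dict with "fx", "fy", "cx", "cy" (pixels), "R" (3x3) and "t" (3): a world point X has camera coordinates R X + t; the wrist camera has in their place "mount" (4x4, takes a point from camera to tool coordinates, whose origin is the TCP and whose axes are the tool frame's). Camera axes: x right, y down, z forward; pixel columns grow to the right and rows downward; lengths in mm; the calibration is good to about 2 mm. A picture is of the moment at which its call begins: read the wrist's pose just before it. calibration takes no time and is no camera call.
- r.sign_off(): hands the job in, once; it reports no verdict.
The state is a dict: "clock": time; "qpos": joint angles; "qvel": joint speeds; "joint_efforts": joint torques, N m; "eef_pos": TCP position; "tcp_rot": TCP orientation; "contact_force": force on the tool from outside, world axes, zero at the start; "wrist_torque": the same for the moment, N m; "opening": opening from 0.0 (shut) to 1.0 (fully open).
Only numpy, scipy, OpenCV 4.12 (cv2) and the standard library are available. Lean on these libraries where they do the work, as an engineer would, in place of code of your own. Each camera call takes 0.05 s, during which the arm holds its last target. There are 200 camera calls.

## Working session

There is one attempt and no reset: what is moved stays moved. The work goes in short steps, Python scripts to look and compute and a tool call to move; the robot and the scene stay as the last step left them, time stands still between calls to the robot, and variables do not carry over. Pictures are saved under pics/ and viewed, on a budget of 10 in all, crops included, one or two more only if the job needs it, and the job is handed in when it is done.

Besides the shell and the picture viewer there is one more tool, called as a command line: name --pt "numbers of a row" for each row, then --argument value for the rest. servo_tool: Moves the arm, as the interface text tells. Its arguments: {"type":"object","properties":{"motion":{"type":"array","items":{"type":"array","items":{"type":"number"}}},"grip_force":{"type":"number"}},"required":["motion"]}

```bash
ls; mkdir -p pics
python3 - <<'E'
from rig import r
import cv2,numpy as np
for n in("top","side"):
    im=r.grab_frame(n); cv2.imwrite(f"pics/{n}0.png",im[...,::-1]); c=r.calibration(n); print(n,c)
print(r.sense()); print(r.calibration("wrist"))
E
```

```text
pics
top {'fx': 623.19265842736, 'fy': 623.19265842736, 'cx': 330.64696265227127, 'cy': 237.77095490775903, 'R': array([[ 9.31242299e-04, -9.99984896e-01,  5.41669840e-03],
       [-9.92638425e-01, -1.58040087e-03, -1.21105156e-01],
       [ 1.21111888e-01, -5.26404472e-03, -9.92624904e-01]]), 't': array([ -28.30061524,  568.90153656, 1098.98513537])}
side {'fx': 456.21558582532737, 'fy': 456.21558582532737, 'cx': 323.92473040722376, 'cy': 242.22982424567562, 'R': array([[ 0.99472039, -0.10109246,  0.01765402],
       [-0.04767945, -0.60760214, -0.79280913],
       [ 0.09087364,  0.78778167, -0.60921427]]), 't': array([-558.60654526,   96.52030019,  760.96194541])}
{'clock': 0.1, 'qpos': array([-1.21042373e+00,  3.53596379e-01,  1.63405828e+00, -2.50814311e-05,
        1.15519002e+00, -2.38907088e-03]), 'qvel': array([-0.00166367, -0.00149064, -0.00174191, -0.00118209,  0.0012875 ,
       -0.00058401]), 'joint_efforts': array([ 2.59470708e-04, -6.06354976e+01, -3.42815995e+01, -9.77467698e-05,
        4.13676171e-03,  1.73000046e-05]), 'eef_pos': array([ 221.63538006, -583.92859245,  230.6264597 ]), 'tcp_rot': array([-1.57081627e+00,  1.25207730e-03, -1.20802453e+00]), 'contact_force': array([0.23659965, 0.38523998, 0.33231742]), 'wrist_torque': array([-0.05148191,  0.01862484, -0.00689924]), 'opening': 0.9963541825165586}
{'fx': 331.4424707191516, 'fy': 331.4424707191516, 'cx': 322.2012973766879, 'cy': 239.5612486107644, 'mount': array([[ 9.99998883e-01, -1.49416223e-03, -2.42597637e-05,
        -9.10618668e-01],
       [-4.57476843e-04, -3.21549902e-01,  9.46892523e-01,
        -1.42462389e+02],
       [-1.42261177e-03, -9.46891455e-01, -3.21550227e-01,
         8.23357336e+01],
       [ 0.00000000e+00,  0.00000000e+00,  0.00000000e+00,
         1.00000000e+00]])}
```

View pics/top0.png

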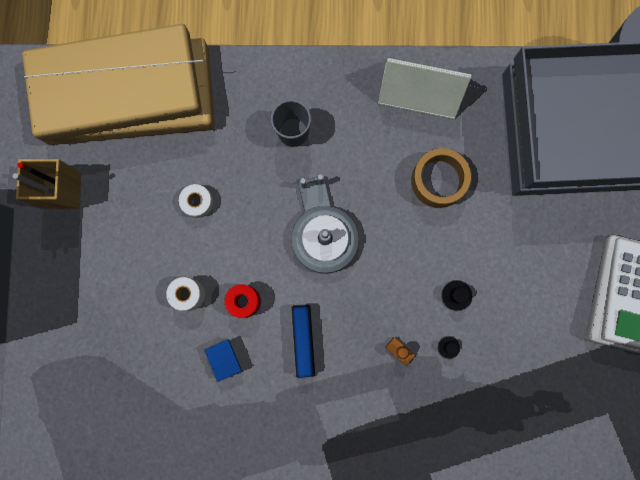

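View pics/side0.png

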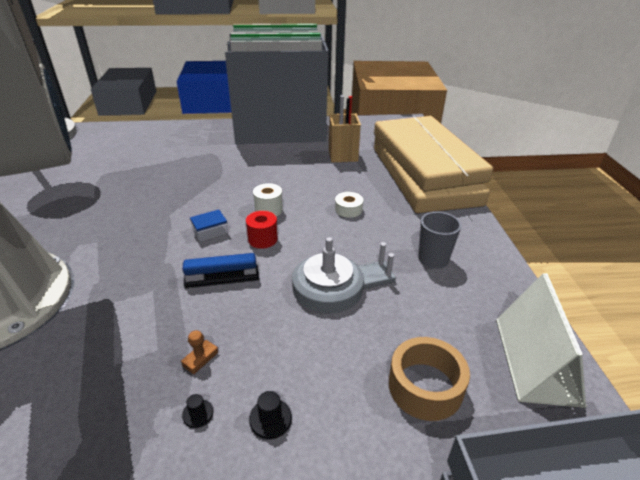

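The top view shows the tall roll at (183,293), the short roll at (195,200), the red look-alike at (242,300) and the unwinder at (325,238). The large cap is at (457,295) and the small one at (449,347). In the side view the tall roll is at (268,200), the spindle at (329,243) and the large cap at (270,412).

```bash
cat > h.py <<'E'
import numpy as np,cv2
def ray(c,u,v):
    d=np.array([(u-c["cx"])/c["fx"],(v-c["cy"])/c["fy"],1.]); return -c["R"].T@c["t"],c["R"].T@d
def onz(c,u,v,z):
    o,d=ray(c,u,v); return o+d*(z-o[2])/d[2]
def tri(c1,p1,c2,p2):
    A=[];b=[]
    for c,p in((c1,p1),(c2,p2)):
        o,d=ray(c,*p); d/=np.linalg.norm(d); P=np.eye(3)-np.outer(d,d); A.append(P);b.append(P@o)
    return np.linalg.lstsq(np.vstack(A),np.hstack(b),rcond=None)[0]
def proj(c,X):
    X=c["R"]@np.asarray(X,float)+c["t"]; return c["fx"]*X[0]/X[2]+c["cx"],c["fy"]*X[1]/X[2]+c["cy"]
E
python3 - <<'E'
from rig import r
from h import *
t,s=r.calibration("top"),r.calibration("side")
T=cv2.imread("pics/top0.png");S=cv2.imread("pics/side0.png")
def comp(im,mask,seed,w):
    x,y=seed; m=np.zeros(mask.shape,np.uint8); m[y-w:y+w,x-w:x+w]=mask[y-w:y+w,x-w:x+w]*255
    cs,_=cv2.findContours(m,cv2.RETR_EXTERNAL,cv2.CHAIN_APPROX_NONE); c=max(cs,key=cv2.contourArea)
    (e,ax,an)=cv2.fitEllipse(c); return e,ax,cv2.boundingRect(c)
for n,im,seed in(("top",T,(183,293)),("topshort",T,(195,200)),("side",S,(267,190)),("sideshort",S,(348,200))):
    h=cv2.cvtColor(im,cv2.COLOR_BGR2HSV)
    c=t if n[0]=="t" else s; z=28 if "short" in n else 50
    print(n,*( (e:=comp(im,m,seed,w)) and (e,onz(c,*e[0],z).round(1)) for m,w in(((h[...,1]>90)|(h[...,2]<60),12),((h[...,2]>150)&(h[...,1]<50),25))))
for n,im,c,seed,w in(("top",T,t,(457,295),25),("side",S,s,(270,412),30),("topsm",T,t,(449,347),18)):
    g=im.max(2); e=comp(im,g<38,seed,w); print(n,e,onz(c,*e[0],8).round(1))
tiles=[]
for im,(x,y),w in((T,(183,293),25),(T,(325,238),45),(T,(457,295),25),(S,(268,200),25),(S,(329,265),45),(S,(270,412),30)):
    tiles.append(cv2.resize(im[y-w:y+w,x-w:x+w],(260,260),interpolation=cv2.INTER_NEAREST))
cv2.imwrite("pics/m1.png",np.vstack([np.hstack(tiles[:3]),np.hstack(tiles[3:])]))
E
```

```text
top (((182.51832580566406, 293.1875915527344), (14.534310340881348, 15.146556854248047), (175, 286, 16, 16)), array([467.7, 235. ,  50. ])) (((182.3199005126953, 293.30133056640625), (31.78898048400879, 32.80611801147461), (166, 277, 33, 34)), array([467.5, 235.3,  50. ]))
topshort (((194.12042236328125, 199.41444396972656), (13.372252464294434, 14.300309181213379), (187, 193, 15, 14)), array([640.5, 223.9,  28. ])) (((194.09239196777344, 199.4600830078125), (30.27435302734375, 31.280181884765625), (179, 184, 32, 32)), array([640.4, 223.9,  28. ]))
side (((267.0596618652344, 190.25875854492188), (3.902132511138916, 9.929671287536621), (262, 188, 11, 5)), array([464.5, 237. ,  50. ])) (((267.4187316894531, 186.50210571289062), (51.335693359375, 57.250221252441406), (242, 165, 50, 50)), array([465.4, 252.4,  50. ]))
sideshort (((348.9692077636719, 198.50123596191406), (3.293513298034668, 10.657567977905273), (344, 197, 11, 4)), array([638.3, 226.9,  28. ])) (((347.5382995605469, 199.46856689453125), (57.96696853637695, 58.02771759033203), (323, 175, 50, 50)), array([634.6, 223.3,  28. ]))
top ((456.62078857421875, 295.0540771484375), (28.494586944580078, 29.537630081176758), (442, 281, 30, 29)) [ 466.2 -260.1    8. ]
side ((271.25653076171875, 421.5639953613281), (32.487728118896484, 36.07077407836914), (252, 401, 39, 38)) [ 466.  -268.1    8. ]
topsm ((448.6337890625, 347.068359375), (20.342578887939453, 20.909767150878906), (438, 337, 22, 21)) [ 371.6 -243.2    8. ]
```

View pics/m1.png

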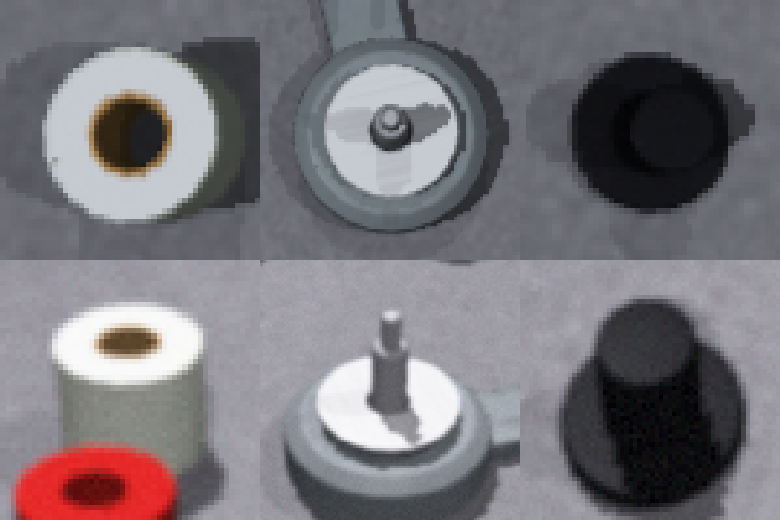

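```bash
cat >> h.py <<'E'
from scipy.spatial.transform import Rotation as Ro
def go(s,xyz,yaw=0.):
    "shift (m, tool axes) and turn (10 deg) from the measured pose to xyz with the tool straight down"
    R0=Ro.from_euler("xyz",s["tcp_rot"]); R1=Ro.from_euler("xyz",[-np.pi/2,0,yaw])
    return (R0.inv().apply(np.asarray(xyz)-s["eef_pos"])/1000).round(4),(np.degrees((R0.inv()*R1).as_rotvec())/10).round(3)
E
python3 - <<'E'
from rig import r
from h import *
t,s=r.calibration("top"),r.calibration("side")
print("tip",tri(t,(325.3,233.8),s,(329.3,239.7)),onz(t,325.3,233.8,107),onz(s,329.3,239.7,107))
T=cv2.imread("pics/top0.png");h=cv2.cvtColor(T,cv2.COLOR_BGR2HSV)
m=((h[...,2]>170)&(h[...,1]<40)).astype(np.uint8)[190:290,270:380]*255
c=max(cv2.findContours(m,0,cv2.CHAIN_APPROX_NONE)[0],key=cv2.contourArea);e=cv2.fitEllipse(cv2.convexHull(c));print(e,onz(t,e[0][0]+270,e[0][1]+190,45))
print("roll",tri(t,(182.5,293.2),s,(267.06,190.26)),"knob",tri(t,(465,294.4),s,(270,405.5)), onz(t,465,294.4,44))
print(go(r.sense(),[467,235.5,200]))
E
```

```text
tip [566.73705591 -18.07780796 106.67884628] [566.90922515 -18.0855054  107.        ] [566.46786988 -18.52591793 107.        ]
((54.63911819458008, 47.57135772705078), (45.06289291381836, 45.33848190307617), 71.0946044921875) [568.01945489 -16.70003392  45.        ]
roll [466.11648408 234.55812073  51.6094166 ] knob [ 466.31491469 -267.74890331   43.41842851] [ 466.27366389 -267.62276913   44.        ]
(array([-0.679 ,  0.0315,  0.5202]), array([-4.000e-03, -6.921e+00, -6.000e-03]))
```

servo_tool --pt "1 -0.679 0.0315 0.5202 0 -6.92 0" --pt "1 -0.679 0.0315 0.5202 0 -6.92 0" --pt "1 -0.679 0.0315 0.5202 0 -6.92 0" --pt "1 -0.679 0.0315 0.5202 0 -6.92 0" --pt "1 -0.679 0.0315 0.5202 0 -6.92 0" --pt "1 -0.679 0.0315 0.5202 0 -6.92 0" --pt "1 -0.679 0.0315 0.5202 0 -6.92 0" --pt "1 -0.679 0.0315 0.5202 0 -6.92 0" --pt "1 -0.679 0.0315 0.5202 0 -6.92 0" --pt "1 -0.679 0.0315 0.5202 0 -6.92 0" --pt "1 -0.679 0.0315 0.5202 0 -6.92 0" --pt "1 -0.679 0.0315 0.5202 0 -6.92 0" --grip_force 50

```text
clock: 1.6
eef_pos: [437.0, 135.9, 203.7]
tcp_rot: [-1.571, -0.0, 0.0]
contact_force: [0.4, -1.0, -0.5]
opening: 1.0
```

servo_tool --pt "1 0 0 0 0 0 0"

```text
clock: 1.72
eef_pos: [437.5, 137.4, 203.4]
tcp_rot: [-1.57, -0.0, 0.005]
contact_force: [-0.7, -0.4, -0.9]
opening: 0.995
```

Run:
```python
from rig import r
from h import *
s=r.sense(); print(s["clock"],s["eef_pos"],s["tcp_rot"],s["opening"]); print(go(s,[467,235.5,120]))
```

```text
1.725 [437.52853736 137.39331363 203.43528263] [-1.57002659e+00 -3.20231214e-04  4.72292148e-03] 0.9948256803166068
(array([0.0299, 0.0835, 0.0979]), array([-0.004,  0.027,  0.002]))
```

servo_tool --pt "1 0.0295 0.04 0.098 0 0 0" --pt "1 0.0295 0.0535 0.098 0 0 0" --pt "1 0.0295 0.0535 0.098 0 0 0" --pt "1 0.0295 0.0535 0.098 0 0 0"

```text
clock: 2.22
eef_pos: [465.8, 230.6, 150.0]
tcp_rot: [-1.572, 0.001, -0.0]
contact_force: [-0.5, 0.5, -0.2]
opening: 1.0
```

```bash
cat >> h.py <<'E'
def wcam(r):
    s=r.sense(); im=r.grab_frame("wrist"); c=r.calibration("wrist"); M=np.eye(4)
    M[:3,:3]=Ro.from_euler("xyz",s["tcp_rot"]).as_matrix(); M[:3,3]=s["eef_pos"]; W=np.linalg.inv(M@c["mount"])
    c["R"],c["t"]=W[:3,:3],W[:3,3]; return s,im[...,::-1].copy(),c
E
python3 - <<'E'
from rig import r
from h import *
s,im,c=wcam(r); cv2.imwrite("pics/w1.png",im); print(s["clock"],s["eef_pos"],s["tcp_rot"],c["R"],c["t"]); print(proj(c,[467,235.5,50]))
np.savez("w1.npz",**c)
E
```

```text
2.225 [465.81866909 230.62662225 149.99701832] [-1.57177779e+00  1.20591326e-03 -1.64736925e-04] [[ 9.99997483e-01 -1.58724744e-03 -1.58587375e-03]
 [-9.90929815e-04 -9.46558126e-01  3.22531755e-01]
 [-2.01305939e-03 -3.22529372e-01 -9.46557316e-01]] [-464.40712885  203.53674663  379.01877671]
(np.float64(324.9832364868826), np.float64(234.73017647042363))
```

View pics/w1.png

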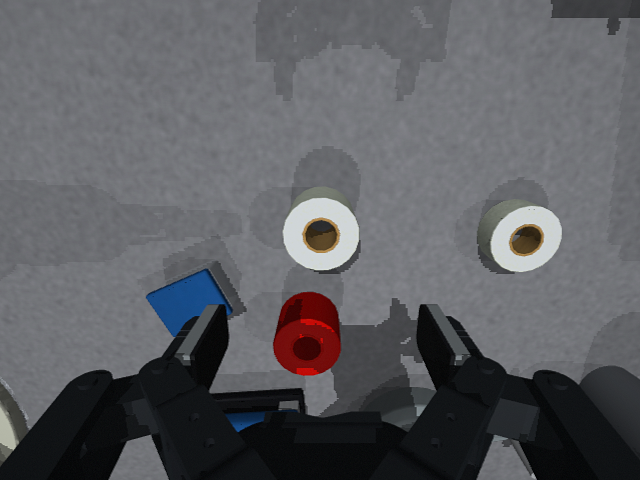

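The wrist view shows the tall roll's core at (321,235). I had predicted (325,235), so the position agrees within 3 mm. The red roll is clear of the jaw line.

servo_tool --pt "1 -0.0015 0.05 0 0 0 0" --pt "1 -0.0015 0.09 0 0 0 0" --pt "1 -0.0015 0.12 0 0 0 0" --pt "1 -0.0015 0.14 0 0 0 0" --pt "1 -0.0015 0.14 0 0 0 0" --pt "0.3 -0.0015 0.14 0 0 0 0" --pt "0 -0.0015 0.14 0 0 0 0" --pt "0 -0.0015 0.14 0 0 0 0" --pt "0 -0.0015 0.14 0 0 0 0" --pt "0 -0.0015 0.14 0 0 0 0" --pt "0 -0.0015 0.14 0 0 0 0" --pt "0 -0.0015 0.14 0 0 0 0"

```text
clock: 3.78
eef_pos: [465.7, 231.7, 12.0]
tcp_rot: [-1.57, -0.002, -0.0]
contact_force: [-0.4, -4.2, 10.5]
opening: 0.701
```

servo_tool --pt "0 0 -0.02 0 0 0 0" --pt "0 0 -0.06 0 0 0 0" --pt "0 0 -0.11 0 0 0 0" --pt "0 0 -0.15 0 0 0 0" --pt "0 0 -0.15 0 0 0 0" --pt "0 0 -0.15 0 0 0 0"

```text
clock: 4.53
eef_pos: [464.4, 231.4, 160.2]
tcp_rot: [-1.571, -0.0, -0.0]
contact_force: [-0.5, -0.0, -2.3]
opening: 0.701
```

Run:
```python
from rig import r
from h import *
s=r.sense(); print(s["eef_pos"],s["tcp_rot"],s["contact_force"]); print(go(s,[567.,-18+4,165]))
```

```text
[464.44706619 231.44937653 160.1840295 ] [-1.57068303e+00 -2.24221131e-04 -2.43658435e-04] [-0.46554373 -0.01844548 -2.31898325]
(array([ 0.1026, -0.0048, -0.2454]), array([-0.001, -0.001,  0.001]))
```

servo_tool --pt "0 0.025 0 -0.055 0 0 0" --pt "0 0.05 0 -0.11 0 0 0" --pt "0 0.072 0 -0.165 0 0 0" --pt "0 0.09 0 -0.21 0 0 0" --pt "0 0.1 0 -0.24 0 0 0" --pt "0 0.1025 0 -0.253 0 0 0" --pt "0 0.1025 0 -0.253 0 0 0" --pt "0 0.1025 0 -0.253 0 0 0" --pt "0 0.1025 0 -0.253 0 0 0"

```text
clock: 5.65
eef_pos: [566.9, -20.3, 160.1]
tcp_rot: [-1.571, 0.0, 0.001]
contact_force: [-0.4, -0.2, -0.7]
opening: 0.696
```

Run:
```python
from rig import r
from h import *
s,w,c=wcam(r); T=r.grab_frame("top")[...,::-1];S=r.grab_frame("side")[...,::-1]
print(s["clock"],s["eef_pos"],s["tcp_rot"],s["contact_force"])
cv2.imwrite("pics/T2.png",T);cv2.imwrite("pics/S2.png",S);cv2.imwrite("pics/W2.png",w);np.savez("w2.npz",**c)
for q in("top","side"): print(q,proj(r.calibration(q),[566.9,-18.1,107]),proj(r.calibration(q),[566.9,-18.1,148]))
print("w",proj(c,[566.9,-18.1,107]),proj(c,[566.9,-18.1,198]))
a=cv2.resize(T[150:300,250:400],(400,400),interpolation=2);b=cv2.resize(S[150:330,240:420],(400,400),interpolation=2)
cv2.imwrite("pics/m2.png",np.hstack([a,b]))
```

```text
5.65 [566.94879845 -20.28330851 160.11473994] [-1.57059196e+00  2.80435653e-04  1.01903910e-03] [-0.36717759 -0.15983917 -0.6906185 ]
top (np.float64(325.3084989512888), np.float64(233.80538550418328)) (np.float64(325.2312468728569), np.float64(230.61608460698855))
side (np.float64(329.53797779878676), np.float64(239.52740899482185)) (np.float64(330.202363564684), np.float64(218.48828956392398))
w (np.float64(323.44144219781305), np.float64(261.5433921230074)) (np.float64(324.13574010770753), np.float64(354.14630206393736))
```

View pics/m2.png

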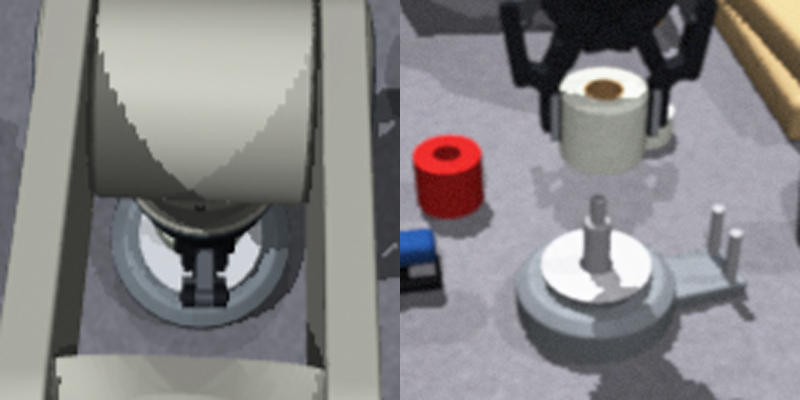

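View pics/W2.png

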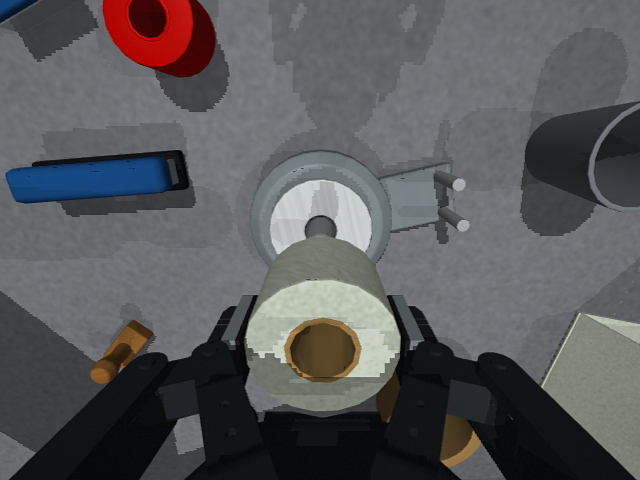

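The side crop shows the roll held upright with its core at about (332,190), and the spindle tip at about (329,240). In the wrist view the core's centre is at about (323,350), and the platter and spindle are near (320,229).

Run:
```python
from rig import r
from h import *
w=dict(np.load("w2.npz"));s=r.calibration("side")
W=cv2.imread("pics/W2.png");S=cv2.imread("pics/S2.png")
def ell(m,x0,y0,x1,y1,hull=True):
    m=m[y0:y1,x0:x1].astype(np.uint8)*255
    c=max(cv2.findContours(m,0,cv2.CHAIN_APPROX_NONE)[0],key=cv2.contourArea)
    e=cv2.fitEllipse(cv2.convexHull(c)); b=cv2.boundingRect(c); return (e[0][0]+x0,e[0][1]+y0),e[1],(b[0]+x0,b[1]+y0,b[2],b[3])
hW=cv2.cvtColor(W,cv2.COLOR_BGR2HSV);hS=cv2.cvtColor(S,cv2.COLOR_BGR2HSV)
rw=ell(hW[...,1]>100,270,305,375,395); rs=ell(hS[...,1]>100,320,180,345,200); print(rw,rs)
X=tri(w,rw[0],s,rs[0]); print("roll top",X, proj(w,X),proj(s,X))
X0=[566.9,-18.1]
for z in(185,190,195,200): print(z,onz(w,*rw[0],z)[:2],onz(s,*rs[0],z)[:2])
# spindle in side: bright pixels columns by row
g=S[...,1].astype(int)
for y in range(236,272,3): print(y,g[y,318:342])
pw=ell((hW[...,2]>180)&(hW[...,1]<40),255,165,385,245); print("platter",pw, proj(w,[566.9,-18.1,45]),proj(w,[566.9,-18.1,83]))
gw=W[...,1].astype(int)
for y in(218,224,230): print(y,gw[y,295:347])
```

```text
((322.1220169067383, 349.8654479980469), (64.02592468261719, 75.85607147216797), (284, 318, 77, 64)) ((331.4323844909668, 190.10128021240234), (8.185619354248047, 15.50849723815918), (324, 186, 16, 8))
roll top [566.88346358 -16.3058547  197.967679  ] (np.float64(324.0983608302341), np.float64(350.10132140400486)) (np.float64(330.9305024904578), np.float64(190.12551981215722))
185 [566.12433468 -26.02752293] [570.45662232   5.11349601]
190 [566.13059834 -22.23842743] [569.36957319  -3.13931762]
195 [566.13686199 -18.44933193] [568.28252406 -11.39213125]
200 [566.14312565 -14.66023643] [567.19547494 -19.64494488]
236 [146 141 141 145 149 149 146 142 145 143 141 136 140 144 146 145 148 148
 146 145 147 141 143 144]
239 [144 147 140 147 145 142 133 126 107  99 100 102 104 111 125 143 147 144
 141 142 141 148 148 152]
242 [150 149 151 149 150 145 147 116  96  99 102 108 107 104 113 133 146 145
 144 144 144 148 149 143]
245 [151 142 146 150 149 147 144 119  92 101 101 107 107 102 118 130 144 149
 149 148 150 152 151 148]
248 [148 144 147 142 150 178 197 163 114  95 101 104  99 114 164 190
[... 943 characters left out ...]
323.34353273632985), np.float64(248.48458708431596))
218 [208 208 210 209 206 204 204 204 202 199 199 202 205 200 171 149  62  37
  57  57  63  82  94  94  95  94  93  93  92  91  79  65  60  58  54  93
 152 174 169 179 204 206 204 207 203 203 209 209 207 203 206 203]
224 [189 191 192 193 196 191 190 189 189 188 159  69  63  64  70  84  87  88
  89  90  91  92  94  93  93  94  93  92  92  91  91  88  87  85  82  79
  73  61  60  52 116 203 206 205 205 205 202 207 209 207 203 206]
230 [192 189 191 193 192 195 196 191 178 131  52  66  70  78  85  88  89  90
  90  92  91  93  95  94  94  94  93  93  92  91  90  89  85  85  83  79
  77  71  65  64  63  95 166 206 206 206 208 204 205 210 208 205]
```

Run:
```python
from h import *
w=dict(np.load("w2.npz"));W=cv2.imread("pics/W2.png");h=cv2.cvtColor(W,cv2.COLOR_BGR2HSV)
# fit circles on planes: platter edge (z45) and foot edge (z34) from upper edge pixels
m=((h[...,2]>180)&(h[...,1]<40)).astype(np.uint8)*255; m[:165]=0;m[245:]=0;m[:,:255]=0;m[:,385:]=0
c=max(cv2.findContours(m,0,cv2.CHAIN_APPROX_NONE)[0],key=cv2.contourArea)[:,0]
e=c[(c[:,1]<225)]
P=np.array([onz(w,u,v,45)[:2] for u,v in e]); 
k=np.hypot(*(P-[565,-18]).T)>36; P=P[k]
A=np.c_[2*P,np.ones(len(P))]; q=np.linalg.lstsq(A,(P**2).sum(1),rcond=None)[0]; print("platter",q[:2],"R",np.sqrt(q[2]+q[0]**2+q[1]**2),len(P))
from scipy.optimize import least_squares
f=least_squares(lambda p:np.hypot(*(P-p).T)-42,[565,-18],loss="soft_l1"); print(f.x, np.abs(f.fun).mean())
```

```text
platter [564.48149119 -17.56534045] R 40.978624225311485 171
[564.52136968 -18.4582269 ] 0.8257125143490781
```

servo_tool --pt "0 -0.0015 0.02 -0.0015 0 0 0" --pt "0 -0.0015 0.04 -0.0015 0 0 0" --pt "0 -0.0015 0.058 -0.0015 0 0 0" --pt "0 -0.0015 0.058 -0.0015 0 0 0" --pt "0 -0.0015 0.058 -0.0015 0 0 0" --pt "0 -0.0015 0.058 -0.0015 0 0 0"

```text
clock: 6.55
eef_pos: [566.4, -22.9, 103.0]
tcp_rot: [-1.571, -0.001, -0.0]
contact_force: [-0.1, -0.1, -0.9]
opening: 0.698
```

servo_tool --pt "0 0 0.002 0 0 0 0" --pt "0 0 0.004 0 0 0 0" --pt "0 0 0.006 0 0 0 0" --pt "0 0 0.007 0 0 0 0"

```text
clock: 7.05
eef_pos: [565.7, -22.7, 95.1]
tcp_rot: [-1.57, 0.0, -0.0]
contact_force: [-0.8, 0.7, 1.0]
opening: 0.693
```

servo_tool --pt "0 0 0.0015 0 0 0 0" --pt "0 0 0.003 0 0 0 0" --pt "0 0 0.0045 0 0 0 0" --pt "0 0 0.006 0 0 0 0"

```text
clock: 7.55
eef_pos: [565.7, -22.4, 89.1]
tcp_rot: [-1.57, 0.0, -0.0]
contact_force: [-0.4, 5.5, 1.6]
opening: 0.695
```

servo_tool --pt "0 0 0.002 0.001 0 0 0" --pt "0 0 0.005 0.0012 0 0 0" --pt "0 0 0.01 0.0012 0 0 0" --pt "0 0 0.015 0.0012 0 0 0" --pt "0 0 0.02 0.0012 0 0 0" --pt "0 0 0.025 0.0012 0 0 0"

```text
clock: 8.3
eef_pos: [565.7, -21.8, 63.7]
tcp_rot: [-1.571, 0.0, -0.0]
contact_force: [0.3, 0.2, -0.8]
opening: 0.695
```

servo_tool --pt "0 0 0.002 0 0 0 0" --pt "0 0 0.004 0 0 0 0" --pt "0 0 0.006 0 0 0 0" --pt "0 0 0.007 0 0 0 0" --pt "0 0 0.007 0 0 0 0"

```text
clock: 8.93
eef_pos: [565.8, -21.7, 57.2]
tcp_rot: [-1.571, -0.0, -0.0]
contact_force: [-0.1, -0.8, -0.6]
opening: 0.694
```

servo_tool --pt "0 0 0.0005 0 0 0 0" --pt "0 0 0.001 0 0 0 0" --pt "0 0 0.001 0 0 0 0"

```text
clock: 9.3
eef_pos: [565.8, -21.7, 56.4]
tcp_rot: [-1.571, -0.0, -0.0]
contact_force: [-1.7, -0.0, 4.2]
opening: 0.698
```

servo_tool --pt "0.5 0 0 0 0 0 0" --pt "1 0 0 0 0 0 0" --pt "1 0 0 0 0 0 0" --pt "1 0 0 0 0 0 0" --pt "1 0 -0.03 0 0 0 0" --pt "1 0 -0.07 0 0 0 0" --pt "1 0 -0.12 0 0 0 0" --pt "1 0 -0.15 0 0 0 0" --pt "1 0 -0.15 0 0 0 0"

```text
clock: 10.42
eef_pos: [567.3, -21.7, 208.7]
tcp_rot: [-1.571, -0.005, -0.0]
contact_force: [-0.2, 0.4, 0.4]
opening: 1.005
```

Run:
```python
from rig import r
from h import *
s=r.sense(); print(s["eef_pos"],s["contact_force"]); print(go(s,[466,-255,190]))
```

```text
[567.33000643 -21.7268958  208.7483428 ] [-0.2295356   0.39912789  0.4430469 ]
(array([-0.1014,  0.0183, -0.2333]), array([ 0.001, -0.002,  0.028]))
```

servo_tool --pt "1 -0.02 0 -0.045 0 0 0" --pt "1 -0.04 0 -0.095 0 0 0" --pt "1 -0.065 0.01 -0.15 0 0 0" --pt "1 -0.085 0.03 -0.2 0 0 0" --pt "1 -0.1 0.06 -0.235 0 0 0" --pt "1 -0.1015 0.09 -0.24 0 0 0" --pt "1 -0.1015 0.09 -0.24 0 0 0" --pt "1 -0.1015 0.09 -0.24 0 0 0"

```text
clock: 11.42
eef_pos: [464.4, -261.3, 116.4]
tcp_rot: [-1.57, 0.0, 0.0]
contact_force: [-0.6, -0.6, 0.8]
opening: 0.999
```

Run:
```python
from rig import r
from h import *
s,w,c=wcam(r); T=r.grab_frame("top")[...,::-1];S=r.grab_frame("side")[...,::-1]
print(s["clock"],s["eef_pos"],s["tcp_rot"])
cv2.imwrite("pics/T3.png",T);cv2.imwrite("pics/S3.png",S);cv2.imwrite("pics/W3.png",w);np.savez("w3.npz",**c)
m=(w.max(2)<45).astype(np.uint8)*255; m[300:]=0
for k in cv2.findContours(m,0,cv2.CHAIN_APPROX_NONE)[0]:
    if cv2.contourArea(k)>400: print(cv2.boundingRect(k),cv2.contourArea(k))
print(proj(c,[466,-260,8]),proj(c,[466,-260,44]))
a=cv2.resize(S[170:350,240:420],(400,400),interpolation=2)
cv2.imwrite("pics/m3.png",np.hstack([cv2.resize(w[100:420,160:480],(400,400)),a]))
```

```text
11.425 [ 464.40304815 -261.25938126  116.3548682 ] [-1.57047571e+00  3.33273460e-04  7.41368274e-05]
(287, 202, 69, 70) 3534.0
(174, 190, 54, 50) 2020.0
(np.float64(325.31383266309047), np.float64(235.9749688097817)) (np.float64(325.7383617149621), np.float64(252.12372238375585))
```

View pics/m3.png

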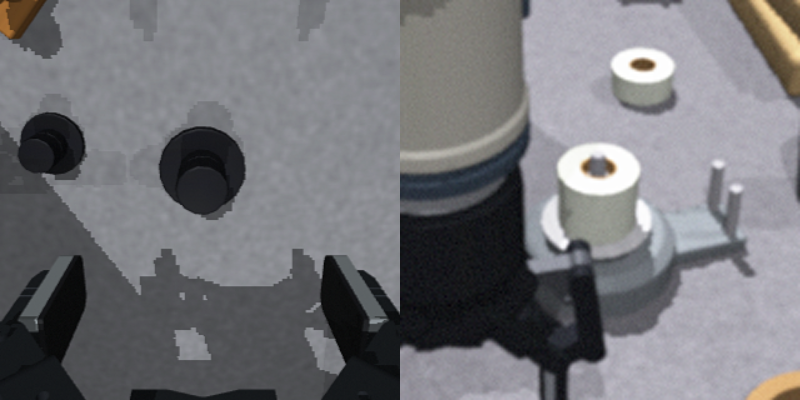

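The wrist crop shows the larger cap upright at about (321,234). The side crop shows the roll standing on the platter with the spindle tip in its hole.

servo_tool --pt "1 0 0.04 0.001 0 0 0" --pt "1 0 0.075 0.0015 0 0 0" --pt "1 0 0.095 0.0015 0 0 0" --pt "1 0 0.105 0.0015 0 0 0" --pt "1 0 0.105 0.0015 0 0 0" --pt "0.2 0 0.105 0.0015 0 0 0" --pt "-0.4 0 0.105 0.0015 0 0 0" --pt "-0.7 0 0.105 0.0015 0 0 0" --pt "-0.7 0 0.105 0.0015 0 0 0" --pt "-0.7 0 0.105 0.0015 0 0 0" --pt "-0.7 0 0.105 0.0015 0 0 0" --pt "-0.7 0 0.105 0.0015 0 0 0" --grip_force 60

```text
clock: 13.08
eef_pos: [464.6, -260.3, 11.9]
tcp_rot: [-1.571, -0.001, -0.0]
contact_force: [-0.6, 1.8, 7.3]
opening: 0.331
```

servo_tool --pt "-0.7 0 -0.02 0 0 0 0" --pt "-0.7 0 -0.06 0 0 0 0" --pt "-0.7 0 -0.11 0 0 0 0" --pt "-0.7 0 -0.15 0 0 0 0" --pt "-0.7 0.03 -0.15 0.05 0 0 0" --pt "-0.7 0.055 -0.15 0.1 0 0 0" --pt "-0.7 0.08 -0.15 0.15 0 0 0" --pt "-0.7 0.095 -0.14 0.185 0 0 0" --pt "-0.7 0.1012 -0.13 0.2 0 0 0" --pt "-0.7 0.1012 -0.13 0.202 0 0 0" --pt "-0.7 0.1012 -0.13 0.202 0 0 0" --pt "-0.7 0.1012 -0.13 0.202 0 0 0"

```text
clock: 14.58
eef_pos: [565.2, -59.3, 141.5]
tcp_rot: [-1.571, -0.0, -0.002]
contact_force: [0.4, -0.3, -0.5]
opening: 0.34
```

Run:
```python
from rig import r
from h import *
s,w,c=wcam(r); S=r.grab_frame("side")[...,::-1]
print(s["clock"],s["eef_pos"],s["tcp_rot"],s["contact_force"])
cv2.imwrite("pics/S4.png",S);cv2.imwrite("pics/W4.png",w);np.savez("w4.npz",**c)
print("tip",proj(c,[565.8,-17.7,107]),proj(c,[565.8,-17.7,95]),"cap",proj(c,s["eef_pos"]+[0,.8,-12]),proj(c,s["eef_pos"]+[0,.8,32]))
q=r.calibration("side");print(proj(q,[565.8,-17.7,107]),proj(q,s["eef_pos"]+[0,.8,32]))
cv2.imwrite("pics/m4.png",np.hstack([cv2.resize(w[170:420,200:450],(400,400)),cv2.resize(S[150:330,240:420],(400,400),interpolation=2)]))
```

```text
14.575 [565.23753945 -59.30964878 141.52574762] [-1.57099362e+00 -2.51071174e-04 -1.58049301e-03] [ 0.38270239 -0.28936602 -0.48958033]
tip (np.float64(324.4880567800223), np.float64(207.78180125212853)) (np.float64(324.35567270078013), np.float64(203.00585575755264)) cap (np.float64(323.74719123196786), np.float64(294.2825074911488)) (np.float64(324.2238372380176), np.float64(347.4420841756312))
(np.float64(328.8303824112178), np.float64(239.40961773300688)) (np.float64(332.64476076486517), np.float64(219.8154137986144))
```

View pics/m4.png

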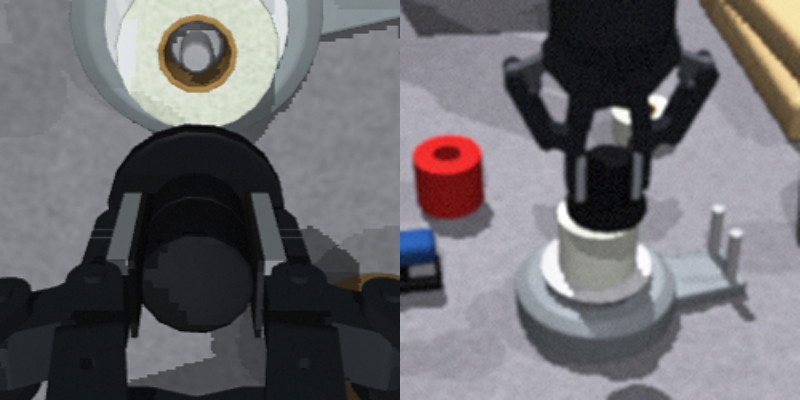

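The wrist crop shows the spindle tip at about (321,204) and the cap's flange and knob centred on column 322.5. I'll measure the x offset between them more finely.

Run:
```python
from h import *
w=dict(np.load("w4.npz"));W=cv2.imread("pics/W4.png");g=W[...,1].astype(int)
for y in range(194,216,2): print(y,g[y,308:336])
m=(W.max(2)<50).astype(np.uint8)
for y in range(258,276,4):
    x=np.where(m[y,240:410])[0]+240; print(y,x.min(),x.max(),(x.min()+x.max())/2)
print(onz(w,322.5,262,120),onz(w,321,205,107),onz(w,320.5,205,107))
```

```text
194 [ 69  69 104 158 157 143  97  96 101 103 104 104 104 102 100 100 100 101
 100  97  92  89  93 125 151 148 148 150]
196 [ 63  63  99 155 140  92  91 100 102 103 108 117 124 121 119 118 117 115
 107  97  92  90  84  93 135 156 154 154]
198 [144 153 151 152 136  84  96 107 118 127 135 146 156 159 158 154 153 149
 133 122 111 101  89  75 103 157 153 156]
200 [141 151 150 147 117  71 107 122 142 162 165 166 165 166 166 168 168 169
 167 160 143 124 104  83  69 103 156 154]
202 [123 153 150 141 111 103 119 140 164 165 164 164 164 164 165 164 165 165
 166 167 167 151 115  97  76 101 157 155]
204 [ 81 116 153 142 106 102 136 166 164 164 164 165 164 165 164 164 163 164
 164 164 165 167 155 105  82  67 108 146]
206 [ 51  65 113 145 101  94 128 163 161 161 161 163 162 162 164 165 165 165
 164 164 164 166 153  99  79  66  69  71]
208 [ 43  55  74  89  93  86 125 166 161 160 159 160 160 160 161 162 162 162
 163 164 165 168 154  89  76  61  57  59]
210 [ 61  59  60  59  56  58  75 120 168 164 163 161 161 159 159 159 160 160
 160 162 160 136  86  69  55  52  47  45]
212 [ 66  65  67  58  42  43  51  69  92 126 157 166 164 164 163 163 163 164
 165 156 116  73  58  47  46  47  46  58]
214 [ 68  69  67  69  69  70  64  42  44  50  60  81 105 103 103 102  97  78
  68  59  49  46  45  46  47  46  46  46]
258 290 355 322.5
262 284 360 322.0
266 281 364 322.5
270 278 367 322.5
274 275 369 322.0
[564.63270743 -44.28455085 120.        ] [563.90148069 -16.14465365 107.        ] [563.62916079 -16.14384405 107.        ]
```

servo_tool --pt "-0.7 0 0 0.015 0 0 0" --pt "-0.7 0 0.005 0.031 0 0 0" --pt "-0.7 0 0.012 0.031 0 0 0" --pt "-0.7 0 0.018 0.031 0 0 0" --pt "-0.7 0 0.02 0.031 0 0 0" --pt "-0.7 0 0.02 0.031 0 0 0" --pt "-0.7 0 0.02 0.031 0 0 0"

```text
clock: 15.55
eef_pos: [565.6, -27.4, 121.3]
tcp_rot: [-1.571, -0.0, -0.001]
contact_force: [-0.0, 0.7, -0.6]
opening: 0.334
```

servo_tool --pt "-0.7 0 0.001 0 0 0 0" --pt "-0.7 0 0.001 0 0 0 0"

```text
clock: 15.8
eef_pos: [565.5, -27.2, 120.2]
tcp_rot: [-1.571, -0.0, -0.0]
contact_force: [-0.0, 0.3, -0.2]
opening: 0.333
```

servo_tool --pt "-0.7 0 0.0005 0 0 0 0" --pt "-0.7 0 0.001 0 0 0 0" --pt "-0.7 0 0.001 0 0 0 0"

```text
clock: 16.18
eef_pos: [565.4, -27.2, 119.1]
tcp_rot: [-1.571, 0.0, -0.0]
contact_force: [0.6, -0.3, -0.9]
opening: 0.334
```

servo_tool --pt "-0.7 0 0.0005 0 0 0 0" --pt "-0.7 0 0.0005 0 0 0 0"

```text
clock: 16.42
eef_pos: [565.5, -27.2, 118.9]
tcp_rot: [-1.571, -0.0, -0.0]
contact_force: [-1.2, -0.8, 2.5]
opening: 0.333
```

servo_tool --pt "-0.7 0 0.0003 0.0 0 0 0" --pt "-0.7 0 0.0003 0.001 0 0 0" --pt "-0.7 0 0.0003 0.002 0 0 0" --pt "-0.7 0 0.0003 0.003 0 0 0" --pt "-0.7 0 0.0003 0.004 0 0 0" --pt "-0.7 0 0.0003 0.005 0 0 0"

```text
clock: 17.18
eef_pos: [566.0, -22.4, 118.8]
tcp_rot: [-1.571, -0.001, -0.0]
contact_force: [0.7, -3.4, 5.0]
opening: 0.335
```

servo_tool --pt "-0.7 0 0 0.0007 0 0 0" --pt "-0.7 0 0 0.0014 0 0 0" --pt "-0.7 0 0 0.002 0 0 0"

```text
clock: 17.55
eef_pos: [565.7, -20.1, 118.4]
tcp_rot: [-1.571, -0.0, -0.0]
contact_force: [0.3, -2.1, 2.9]
opening: 0.334
```

servo_tool --pt "-0.7 0 0 0.0007 0 0 0" --pt "-0.7 0 0 0.0014 0 0 0"

```text
clock: 17.8
eef_pos: [564.7, -18.4, 117.8]
tcp_rot: [-1.57, 0.002, -0.0]
contact_force: [0.5, -0.3, -1.1]
opening: 0.335
```

servo_tool --pt "-0.7 0 0.001 0 0 0 0" --pt "-0.7 0 0.002 0 0 0 0" --pt "-0.7 0 0.003 0 0 0 0"

```text
clock: 18.18
eef_pos: [565.5, -18.4, 115.3]
tcp_rot: [-1.57, 0.0, -0.0]
contact_force: [-0.9, 2.6, 1.2]
opening: 0.33
```

servo_tool --pt "-0.7 0 0.001 0.0004 0 0 0" --pt "-0.7 0 0.003 0.0004 0 0 0" --pt "-0.7 0 0.005 0.0004 0 0 0" --pt "-0.7 0 0.007 0.0004 0 0 0"

```text
clock: 18.68
eef_pos: [565.6, -18.2, 108.3]
tcp_rot: [-1.571, -0.0, -0.0]
contact_force: [1.4, 4.6, 1.0]
opening: 0.332
```

servo_tool --pt "-0.7 0 0.001 0 0 0 0" --pt "-0.7 0 0.002 0 0 0 0" --pt "-0.7 0 0.002 0 0 0 0"

```text
clock: 19.05
eef_pos: [565.6, -18.2, 106.6]
tcp_rot: [-1.571, -0.0, -0.0]
contact_force: [-0.7, 5.5, 4.1]
opening: 0.331
```

servo_tool --pt "-0.7 0 0 0.0006 0 0 0" --pt "-0.7 0 0.001 0.0008 0 0 0" --pt "-0.7 0 0.002 0.0008 0 0 0" --pt "-0.7 0 0.003 0.0008 0 0 0"

```text
clock: 19.55
eef_pos: [565.6, -18.0, 103.5]
tcp_rot: [-1.571, -0.0, -0.0]
contact_force: [-1.1, -0.3, 7.2]
opening: 0.333
```

servo_tool --pt "-0.7 0 0.001 0 0 0 0" --pt "-0.7 0 0.002 0 0 0 0" --pt "-0.7 0 0.002 0 0 0 0"

```text
clock: 19.92
eef_pos: [565.6, -18.0, 101.6]
tcp_rot: [-1.571, -0.0, -0.0]
contact_force: [-0.9, -0.2, 6.8]
opening: 0.339
```

servo_tool --pt "-0.7 0 0.0005 0 0 0 0" --pt "-0.7 0 0.001 0 0 0 0" --pt "-0.7 0 0.001 0 0 0 0"

```text
clock: 20.3
eef_pos: [565.6, -18.0, 100.9]
tcp_rot: [-1.571, -0.0, -0.0]
contact_force: [-2.1, -1.0, 10.2]
opening: 0.338
```

servo_tool --pt "-0.7 0 0.0005 0 0 0 0" --pt "-0.7 0 0.0005 0 0 0 0" --pt "-0.7 0 0.0005 0 0 0 0"

```text
clock: 20.68
eef_pos: [565.7, -18.0, 100.9]
tcp_rot: [-1.571, -0.001, -0.0]
contact_force: [-3.7, -0.3, 14.5]
opening: 0.332
```

Run:
```python
from rig import r
from h import *
S=r.grab_frame("side")[...,::-1];w=r.grab_frame("wrist")[...,::-1];s=r.sense();print(s["clock"],s["eef_pos"],s["contact_force"])
cv2.imwrite("pics/m5.png",np.hstack([cv2.resize(w[130:430,170:470],(400,400)),cv2.resize(S[170:320,260:410],(400,400),interpolation=2)]))
```

```text
20.775 [565.67320944 -17.948385   100.85777072] [-3.07395666  0.13079019 14.2865958 ]
```

View pics/m5.png

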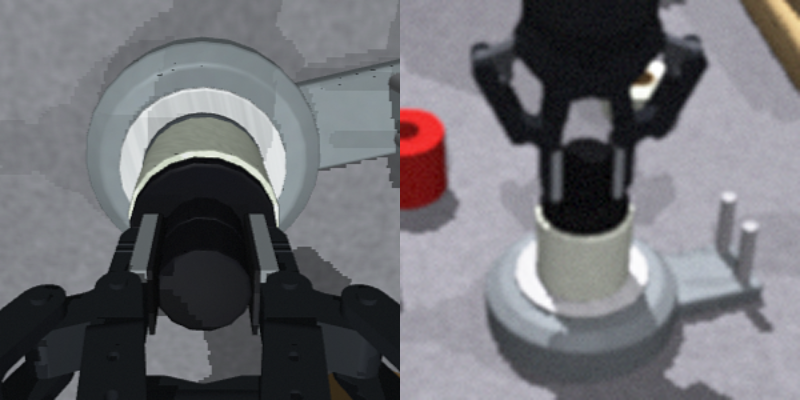

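The cap lies flat and centred on the roll, and the platter is down near the foot's rim. The tool has stopped at z = 100.9 with 14 N on it, so I'm handing the job in.

```bash
python3 -c "
from rig import r
print(r.sign_off())"
```

```text
the job is handed in; nothing more can be done
None
```

The job is done and handed in at about 21 s of the 64 s allowed, with the arm still holding the cap pressed down.

- **Roll:** I put the tall roll over the spindle, stood it on the platter and let go. The side picture afterwards showed it standing there with the spindle tip in its hole.
- **Cap:** I set the larger cap on the tip about 10 mm off centre, with about 3 N showing on contact. I then slid it across until the upward force vanished and it went down over the tip.
- **Press:** The tool went down from about 107 mm, where the cap met the roll, to 100.9 mm. That matches the platter's 6 mm travel. There it stopped while the push rose from 10 to about 14 N, which is above the 6 to 9 N needed, so I take the platter to be on its stop.
- **Last pictures:** They show the cap flat and centred on the roll.
- **Disagreements:** The cameras differed by 2 to 3 mm on absolute positions. For both fits I relied on positions measured relative to each other in the same view, plus the measured forces. The roll and the cap each leaned lightly sideways on the spindle, up to about 5.5 N, and I nudged the tool to clear it.
- **Not checked:** I did not measure the positions of the other things on the desk at the end. The moves were planned clear of them, and the force readings showed no unexpected contact.

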